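Let a specimen container out of its gravity dispenser

ROBOT

A 7-joint arm with a two-finger parallel gripper is mounted at the origin on the work surface. World frame = base frame: x ahead of the robot, y to its left, z up, the work surface at z = 0. Lengths are in mm, angles in rad, forces in N, time in s.
With the tool pointing down it reaches from about 375 to 925 mm from the base axis. Payload 3.1 kg.
Tool frame: the origin (TCP) lies on the mounting face of the last link; the fingertips stand 173 mm ahead of it and the grasp point (between the pads) lies 155 mm ahead of it; z points along the fingers, y is the direction in which the jaws open and shut (so a half turn about z gives the same grasp; the last joint's range is limited). The gripper opens to 85 mm and grips with 20 to 120 N. Pads are 22 mm wide; open, the fingers measure 114 mm over their backs; the gripper's body (76 mm by 85 mm) begins 54 mm behind the grasp point. The pads swing forward as they close: fully open they stand 13 mm farther back than shut.
Start: joints at [1.047, 0.383, 0.044, 1.598, -0.018, 1.161, -0.05], TCP at [268.499, -591.959, 404.669] pointing down, gripper open.
Joint ranges: [-2.61, 2.61], [-0.41, 2.15], [-1.48, 1.57], [0, 2.5], [-1.57, 4.71], [0.05, 1.97], [-2.85, 2.85]. Speed limits (rad/s): [2.79, 2.79, 3.14, 3.14, 3.14, 3.14, 3.14].

INTERFACE

Orientations are given as a unit quaternion [x, y, z, w].
In Python, from station import sensors, cams, robot gives the robot as it stands.
- The arm moves only by the tool move_arm, never from a script. Its argument "moves" is a list that holds one entry, the list of rows, each a list of 7 numbers: the shift along the world's x, y, z as a fraction of full scale, then the turn, a rotation vector about the world's x, y, z as a fraction of full scale, then the opening, from -1 (shut) to 1 (fully open). In form: [[[dx, dy, dz, rx, ry, rz, fingers], ...]]. A call has 1 to 5 rows; each row shifts and turns the commanded pose from where the row before left it; what a row does not reach is not made up. Full scale, the value 1, is 0.15 m for a shift and 4 degrees for a turn. A row lasts 1/12 s, in which the tool goes at most 41.7 mm and 7.16 degrees, less where a joint would pass 70% of its speed; a pose out of reach is approached as far as the arm can. A call with a number of a shift or a turn outside -1 to 1 is refused whole. A call with a gripper value outside its range is refused whole. The fingers move at their own pace and stop on an object; "newtons" is the grip in N (left out, the last holds). Time passes only in rows, so rows that do not move let the fingers close. It gives the time, the measured TCP pose, the force and the opening at its end, in the units of the state.
- sensors.get_state(): the state, without advancing time (a new reading comes with each control period).
- cams.get_image(name): name is "scene" or "top"; returns (picture, depth): 400x640x3 uint8, red, green, blue; 400x640 float32, mm along the optical axis (not along the pixel's ray), 0 where there is no reading.
- cams.calibration(name): a dict with "fov_y" (degrees; the focal length in pixels is half the picture's height over the tangent of half this angle, whatever the lens; pixels are square), "cx", "cy" (the principal point, pixels), "cam_to_world" (4x4, takes a point from camera to world coordinates). Camera axes: x right, y down, z forward; pixel columns grow to the right and rows downward; lengths in mm; the calibration is good to about 2 mm. A picture is of the moment at which its call begins. calibration takes no time and is no camera call.
- robot.sign_off(): hands the job in, once; it reports no verdict.
The state is a dict: "time_s": time; "joint_positions": joint angles; "joint_vel": joint speeds; "effort": joint torques, N m; "tool_pos": TCP position; "tcp_rot": TCP orientation; "ft_force": force on the tool from outside, world axes, zero at the start; "moment": the same for the moment, N m; "grip_width": finger opening in mm.
Only numpy, scipy, OpenCV 4.12 (cv2) and the standard library are available. Lean on these libraries where they do the work, as an engineer would, in place of code of your own. Each camera call takes 0.05 s, during which the arm holds its last target. There are 200 camera calls.

TASK

Two identical dispensers stand on the clinic table, one loaded with a wide specimen container and the other with a thin tube. On the one with the wide container, press down the white pad at the back of the rocking lever with the fingertips so that the gate lifts and the container rolls down into the pick-up bay by itself, then let the lever come back up so the gate is shut again. Do not touch the container or the tube, leave the other dispenser shut and its tube where it is, and do not disturb the things standing around.

Things in the scene. Friction and masses are not known exactly. Their poses are not given: they have to be found in the camera images.
- container_wide: Wide capped specimen container, white with a blue cap, 28 mm diameter, 76 mm long, 30 to 65 g, lying across the trough of dispenser_wide against the uphill side of the gate; it rolls freely. Origin: its centre; y along its length.
- tube_thin: Thin capped tube, white with a blue cap, 16 mm diameter, 76 mm long, lying across the trough of dispenser_thin against its gate. Origin: its centre; y along its length.
- dispenser_wide: Fixed grey dispenser, with the wide container (left or right). Base 215 x 138 mm. An open trough, 82 mm wide inside, walls 22 mm, ends closed, slopes down 16 degrees to this frame's -x (towards the robot, yaw within 0.4). Origin: middle of the stand at table height; x uphill to the pad. Trough floor 45 mm high at x = 0. A gate at x = -20 mm parts the waiting place (uphill) from the pick-up bay.
- dispenser_thin: Fixed grey dispenser, with the thin tube; leave alone. Base 215 x 138 mm. An open trough, 82 mm wide inside, walls 22 mm, ends closed, slopes down 16 degrees to this frame's -x (towards the robot, yaw within 0.4). Origin: middle of the stand at table height; x uphill to the pad. Trough floor 45 mm high at x = 0. A gate at x = -20 mm parts the waiting place (uphill) from the pick-up bay.
- pad_wide (a point): Flat white press pad, 40 x 50 (across) x 10 mm, at the rear end of the rocking lever of dispenser_wide, beyond the trough's high end, nothing under it. Origin: centre of its top face, at rest 100 mm above the table, 145 mm from the dispenser's origin along its x. x away from the gate, z out of the top face. Pressed, it moves in an arc about the pivot.
- pad_thin (a point): Flat white press pad, 40 x 50 (across) x 10 mm, at the rear end of the rocking lever of dispenser_thin, beyond the trough's high end, nothing under it. Origin: centre of its top face, at rest 100 mm above the table, 145 mm from the dispenser's origin along its x. x away from the gate, z out of the top face. Pressed, it moves in an arc about the pivot.
- pivot_wide (a point): Pivot of the rocking lever of dispenser_wide: 45 mm uphill (x) of the dispenser's origin and 90 mm above the table; the axis runs across the trough, held by two uprights 100 mm high outside it. The pad's top centre lies 100 mm behind it and 10 mm above, at rest.
- bay_wide (a point): Middle of the floor of the pick-up bay of dispenser_wide, the low end of its trough: x from -100 to -25 mm in the dispenser's frame. A released container ends against the low end wall, about 89 mm downhill of the dispenser's origin.
- lever_wide (a joint): Angle of the steel rocking lever of dispenser_wide: 0 = gate shut, grows as the pad is pressed; stop at 0.5 rad (pad centre 50 mm lower, tilted 0.5 rad). A spring returns it to 0 when let go; pressing takes about 2 N at first, 4 N at the stop. The wide container passes under the gate from about 0.33 rad and reaches the bay's end within about a second.
- lever_thin (a joint): Angle of the steel rocking lever of dispenser_thin: 0 = gate shut, grows as the pad is pressed; stop at 0.5 rad (pad centre 50 mm lower, tilted 0.5 rad). A spring returns it to 0 when let go; pressing takes about 2 N at first, 4 N at the stop. To be left at 0.
- gel_bottle: Bystander: clear hand-gel bottle, 52 mm diameter, 130 mm high, standing loose beyond the dispensers. Origin: centre of its underside.
- swab_jar: Bystander: glass jar with steel lid, 64 mm diameter, 85 mm high, standing loose to the robot's left. Origin: centre of its underside.
- dish: Bystander: shallow clear dish, 90 mm diameter, 22 mm high, loose, to the robot's right. Origin: centre of its underside.
Not all that is in view belongs to the job. What is shaped like the container_wide but turquoise or yellow is not meant.

How it is judged:
By the outcome, as a careful person would: the job done as asked, in the order asked, and still so for the second after the job is handed in, with the robot touching nothing.
It also fails if it takes over 35 s, if anything falls off the work surface, if the arm or the gripper's body presses on something with over 40 N, if the wrist force passes 120 N, or if a joint passes its speed limit or range.

## Working session

There is one attempt and no reset: what is moved stays moved. The work goes in short steps, Python scripts to look and compute and a tool call to move; the robot and the scene stay as the last step left them, time stands still between calls to the robot, and variables do not carry over. Pictures are saved under pics/ and viewed, about 8 in all and at most 12, crops included, and the job is handed in when it is done.

Besides the shell and the picture viewer there is one more tool, called after "Request:" as name(argument=value, ...), one argument or row to a line, values as JSON. move_arm: Moves the arm, as the interface text tells. Shift numbers are shares of 0.15 m and turn numbers shares of 4 degrees, none past 1 either way. Its arguments: {"type":"object","properties":{"moves":{"type":"array"},"newtons":{"type":"number"}},"required":["moves"]}

```bash
mkdir -p pics; cat > h.py <<'E'
import numpy as np,cv2
from station import sensors,cams,robot
def grab(n,f=None):
    im,d=cams.get_image(n)
    if f: cv2.imwrite('pics/'+f,im[:,:,::-1])
    c=cams.calibration(n); F=200/np.tan(np.radians(c['fov_y'])/2)
    v,u=np.mgrid[:400,:640]
    P=np.stack([(u-c['cx'])/F*d,(v-c['cy'])/F*d,d,np.ones_like(d)],-1)@np.array(c['cam_to_world']).T
    return im,d,P[...,:3]
E
python3 - <<'E'
from h import *
for n in('top','scene'):
    im,d,P=grab(n,n+'0.png'); np.save(n+'.npy',P); print(np.array(cams.calibration(n)['cam_to_world']).round(2))
s=sensors.get_state();print(s)
E
```

```text
[[ 2.00000e-02 -1.00000e+00  8.00000e-02  4.44310e+02]
 [-1.00000e+00 -2.00000e-02  1.00000e-02  4.10000e-01]
 [-1.00000e-02 -8.00000e-02 -1.00000e+00  1.25084e+03]
 [ 0.00000e+00  0.00000e+00  0.00000e+00  1.00000e+00]]
[[-6.90000e-01  3.90000e-01 -6.10000e-01  1.23836e+03]
 [ 7.30000e-01  3.80000e-01 -5.80000e-01  6.93570e+02]
 [ 1.00000e-02 -8.40000e-01 -5.40000e-01  7.16390e+02]
 [ 0.00000e+00  0.00000e+00  0.00000e+00  1.00000e+00]]
{'time_s': 0.1, 'joint_positions': array([ 1.0472016 ,  0.38374494,  0.0438209 ,  1.59941949, -0.01789283,
        1.16124782, -0.04991591]), 'joint_vel': array([ 0.00020199, -0.00095185,  0.00014042, -0.00458139, -0.00081877,
        0.00030216,  0.00081481]), 'effort': array([ 2.67841948e-03, -4.34727716e+01,  1.02945898e+00, -2.50453019e+01,
        1.08952160e-02,  5.45066738e-03, -2.64712732e-06]), 'tool_pos': array([ 268.31874675, -591.54074844,  403.41624148]), 'tcp_rot': array([ 9.77413510e-01,  2.11332338e-01, -3.18377560e-04, -1.17124846e-03]), 'ft_force': array([ 0.45760135, -0.02411478, -0.29095065]), 'moment': array([ 0.00147668,  0.00880936, -0.0147564 ]), 'grip_width': 85.4259988715279}
```

View pics/top0.png

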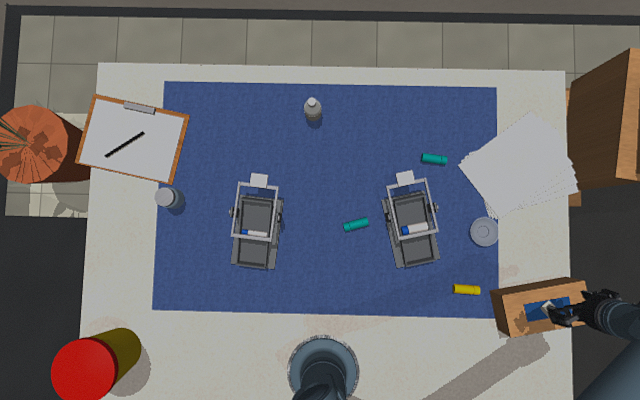

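View pics/scene0.png

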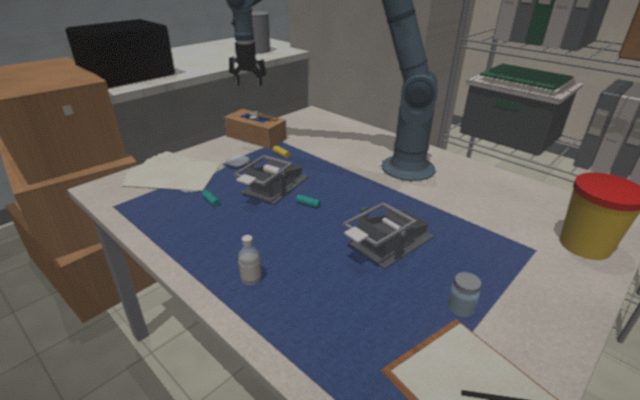

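The top view shows the dispensers with pads near (259,180) and (405,178). The right one seems to hold the wider container, at (415,229). I'll check that with a zoomed crop and take measurements.

```bash
python3 - <<'E'
from h import *
im=cv2.imread('pics/top0.png');P=np.load('top.npy')
a=np.hstack([cv2.resize(im[165:275,x:x+80],None,fx=5,fy=5,interpolation=cv2.INTER_CUBIC) for x in(217,375)])
cv2.imwrite('pics/crop0.png',a)
for n,x0,x1 in(('L',240,280),('R',390,425)):
    S=P[165:192,x0:x1];I=im[165:192,x0:x1]
    m=(I.min(2)>190)&(abs(S[...,2]-100)<12)
    p=S[m];print(n,'pad',m.sum(),p.mean(0).round(1),p.min(0).round(),p.max(0).round())
    r=cv2.minAreaRect(p[:,:2].astype(np.float32));print(r)
    S=P[185:275,x0-20:x1+25].reshape(-1,3)
    b=S[(S[:,2]>6)&(S[:,2]<125)];print(cv2.minAreaRect(b[:,:2].astype(np.float32)))
for n,u,v in(('L',255,233),('R',416,229)):
    for dv in range(-7,8): print(n,v+dv,P[v+dv,u].round(),im[v+dv,u])
E
```

```text
L pad 1 [582.1 176.7 100.3] [582. 177. 100.] [582. 177. 100.]
((582.0713500976562, 176.71163940429688), (0.0, 0.0), 0.0)
((423.32598876953125, 198.099609375), (270.9325256347656, 261.0158386230469), 1.414842128753662)<stdin>:8: RuntimeWarning: Mean of empty slice.
  ret = um.true_divide(
Traceback (most recent call last):
ValueError: zero-size array to reduction operation minimum which has no identity
```

View pics/crop0.png

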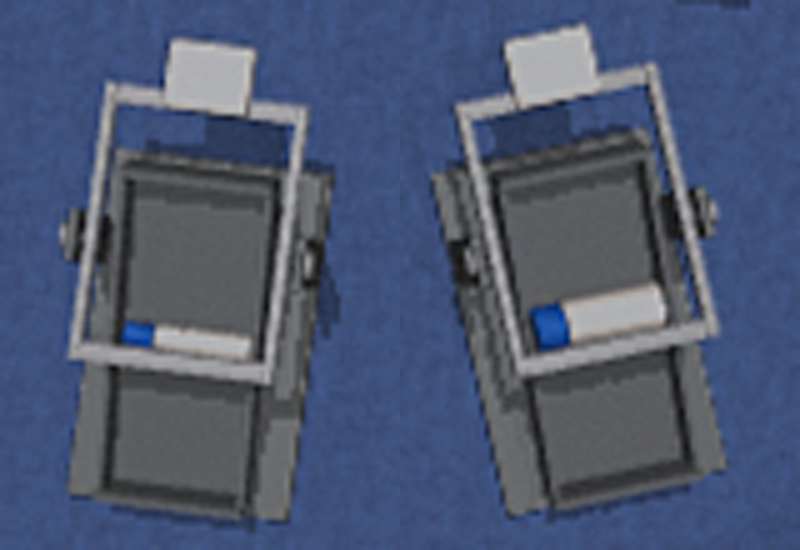

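The crop shows the thin tube on the left (about 4 px thick) and the wide container on the right (about 8 px). So the target is the right-hand pad, near (405.5,178). Next I'll locate it by intersecting rays with the z=100 plane.

```bash
python3 - <<'E'
from h import *
P=np.load('top.npy');c=cams.calibration('top');F=200/np.tan(np.radians(c['fov_y'])/2);T=np.array(c['cam_to_world'])
def ray(u,v,z):
    r=T[:3,:3]@[(u-c['cx'])/F,(v-c['cy'])/F,1];return T[:3,3]+r*(z-T[2,3])/r[2]
# crop px -> image px (cubic resize half-pixel)
f=lambda x,y:(375+(x-400+.5)/5-.5,165+(y+.5)/5-.5)
for x,y,z in((505,42,100),(588,25,100),(598,88,100),(520,107,100)):print('pad corner',ray(*f(x,y),z).round(1))
for x,y,z in((459,106,100),(655,67,100),(525,375,80),(715,332,80),(508,515,5),(722,468,5)):print('frame/base',ray(*f(x,y),z).round(1))
im=cv2.imread('pics/top0.png');
S=P[170:187,395:417];print(S[...,2].round().astype(int))
B=P[100:260,300:500];k=B[...,2]
# bystanders
g=P[85:125,295:330].reshape(-1,3);g=g[g[:,2]>40];print('gel',g.mean(0),g.max(0),g.min(0))
E
```

```text
pad corner [ 596.3 -196.6  100. ]
pad corner [ 607.3 -244.2  100. ]
pad corner [ 570.9 -250.2  100. ]
pad corner [ 558.9 -205.6  100. ]
frame/base [ 558.7 -170.6  100. ]
frame/base [ 583.8 -282.8  100. ]
frame/base [ 405.3 -213.4   80. ]
frame/base [ 432.7 -322.9   80. ]
frame/base [ 317.4 -217.5    5. ]
frame/base [ 349.1 -348.     5. ]
[[   3   -2    0    1    1    3    2    4    3    2    3   -2    1    1
    -1   99  100   -1   -2    4    3    1]
 [   0    2    1   -5   -1   -3    0    2   -3    2    3  100   97  100
   100   94  101  100   -3   -2    3    0]
 [   4   -1   -1   -1    5 1251   97  102   96   98  102   98   99  101
   102   96  100   98    0    3   -1    1]
 [  -1   97   98  101  104   98  101   98  101   99  101   97 1251  100
    98  100  100   99    0    2   -6    1]
 [  97   98   99  100   99   98  100   98   99  102  101   92   96  100
    99   99  104   97    4   -3   -1    4]
 [  96   99  100  100  100  101  100   96  102   99  101   97  103   97
    98  100   99   98    6    1    4    2]
 [  -4   97  105  103 1251   97   99  101  103   96   98  101  101  10
[... 631 characters left out ...]
  100  101  100  102  101   98  102   99  102  102   96  101
   100  101  101  101  101  100   94   91]
 [   0    2   97   99  100   96  100  100  103  100  100   99  103  103
   101   95  102  101   98  101   87    3]
 [  97   90   91  101   97   99   99  101  100  100   97  102   97  101
    99   95   90   -2 1251    1    0   -1]
 [  94   92   93   99   98  103   97   99   97   97  100   90    0   -1
    -5    0    2    2   -1    0    0   -4]
 [  95   96   93   98   99  102   93   -3   -4    3   -2   -1    1    4
     1   -2    1   -3    3   -2    0   -1]]
gel [779.17142038  48.7314076  108.65880313] [ 813.40387922   75.01751889 1250.83640542] [4.44306827e+02 4.11403922e-01 4.03515861e+01]
```

Dispenser_wide is on the right. Its pad is at about (583,-224,100), measured at 39x47 mm (nominal 40x50), with yaw about 13°. The tool's x axis is at 24.4°, so it needs about -11.4°. I'll move at height with the fingers closing.

Request:
move_arm(
  moves=[
    [[0.17,0.2,0,0,0,-0.95,-1],[0.17,0.2,0,0,0,-0.95,-1],[0.17,0.2,0,0,0,-0.95,-1],[0.17,0.2,0,0,0,0,-1],[0.17,0.2,0,0,0,0,-1]],
  ],
)

```text
time_s: 0.52
tool_pos: [396.7, -440.2, 404.1]
tcp_rot: [0.994, 0.113, -0.0, -0.0]
ft_force: [0.7, -0.2, -0.2]
grip_width: 25.1
```

Request:
move_arm(
  moves=[
    [[0.17,0.2,0,0,0,0,-1],[0.17,0.2,0,0,0,0,-1],[0.17,0.2,0,0,0,0,-1],[0.17,0.2,0,0,0,0,-1],[0.17,0.2,0,0,0,0,-1]],
  ],
)

```text
time_s: 0.93
tool_pos: [524.1, -290.2, 404.2]
tcp_rot: [0.994, 0.113, -0.0, -0.0]
ft_force: [-0.4, 0.3, -1.2]
grip_width: 0.2
```

Request:
move_arm(
  moves=[
    [[0.17,0.18,0,0,0,0,-1],[0.17,0.18,0,0,0,0,-1],[0.087,0.087,-0.2,0,0,0,-1],[0,0,-0.25,0,0,0,-1],[0,0,-0.22,0,0,0,-1]],
  ],
)

```text
time_s: 1.35
tool_pos: [589.1, -221.8, 303.0]
tcp_rot: [0.993, 0.116, 0.001, -0.0]
ft_force: [-0.3, -0.7, -1.2]
grip_width: -0.3
```

```bash
python3 - <<'E'
from h import *
s=sensors.get_state();print(s['tool_pos'],s['ft_force'])
im,d,P=grab('top','t1.png');im2,_,_=grab('scene','s1.png')
a=cv2.resize(im[150:280,350:450],(400,520),interpolation=2);b=cv2.resize(im2[130:225,215:330],(400,330),interpolation=2)
o=np.zeros((520,800,3),np.uint8);o[:,:400]=a;o[:330,400:]=b;cv2.imwrite('pics/c1.png',o[:,:,::-1])
E
```

```text
[ 589.05876186 -221.82890363  303.03818608] [-0.31693827 -0.73826613 -1.23041353]
```

View pics/c1.png

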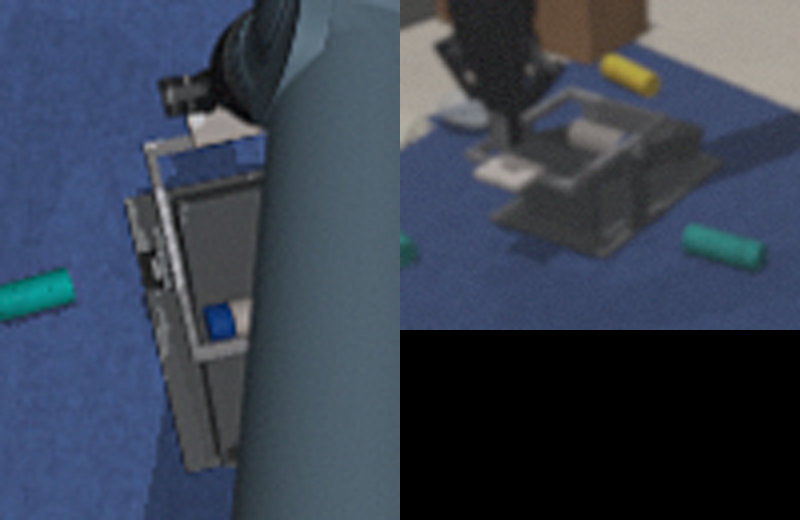

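```bash
python3 - <<'E'
from h import *
s=sensors.get_state();print(s['tool_pos'],s['time_s'])
c=cams.calibration('scene');F=200/np.tan(np.radians(c['fov_y'])/2);W=np.linalg.inv(np.array(c['cam_to_world']))
for p in((583,-224,100),(*s['tool_pos'][:2],s['tool_pos'][2]-173)):
    q=W@[*p,1];u=q[0]/q[2]*F+c['cx'];v=q[1]/q[2]*F+c['cy'];print((u,v),'crop',400+(u-215)*400/115,(v-130)*330/95)
E
```

```text
[ 584.12072039 -223.25101705  296.52257298] 1.45
(np.float64(246.0288235495171), np.float64(178.46176336036342)) crop 507.9263427809291 168.34086219915713
(np.float64(245.23146367595544), np.float64(171.93271941338298)) crop 505.152917133758 145.66102533069878
```

The fingertips sit over the pad: projected crop (505,146), which matches the picture. I'll press now.

Request:
move_arm(
  moves=[
    [[0.03,0,-0.06,0,0,0,-1],[0,0,-0.06,0,0,0,-1],[0,0,-0.05,0,0,0,-1],[0,0,-0.05,0,0,0,-1],[0,0,-0.05,0,0,0,-1]],
  ],
)

```text
time_s: 1.87
tool_pos: [593.2, -225.5, 265.2]
tcp_rot: [0.994, 0.113, 0.002, 0.001]
ft_force: [1.7, 0.5, 3.0]
grip_width: -0.1
```

Request:
move_arm(
  moves=[
    [[0,0,-0.06,0,0,0,-1],[0,0,-0.06,0,0,0,-1],[0,0,-0.05,0,0,0,-1],[0,0,0,0,0,0,-1],[0,0,0,0,0,0,-1]],
  ],
)

```text
time_s: 2.28
tool_pos: [591.8, -225.4, 237.7]
tcp_rot: [0.994, 0.113, -0.001, 0.0]
ft_force: [-0.8, -1.0, 3.2]
grip_width: -0.3
```

Request:
move_arm(
  moves=[
    [[0,0,-0.05,0,0,0,-1],[0,0,-0.02,0,0,0,-1],[0,0,0,0,0,0,-1],[0,0,0,0,0,0,-1],[0,0,0,0,0,0,-1]],
  ],
)

```text
time_s: 2.7
tool_pos: [592.4, -225.0, 228.2]
tcp_rot: [0.994, 0.113, 0.0, 0.0]
ft_force: [0.2, -1.4, 3.3]
grip_width: -0.1
```

Request:
move_arm(
  moves=[
    [[0,0,0,0,0,0,-1],[0,0,0,0,0,0,-1],[0,0,0,0,0,0,-1],[0,0,0,0,0,0,-1],[0,0,0,0,0,0,-1]],
  ],
)

```text
time_s: 3.12
tool_pos: [592.2, -225.0, 227.9]
tcp_rot: [0.994, 0.113, 0.0, 0.0]
ft_force: [0.7, -1.3, 3.4]
grip_width: -0.1
```

```bash
python3 - <<'E'
from h import *
s=sensors.get_state();print(s['tool_pos'],s['ft_force'])
im,d,P=grab('top','t2.png');im2,_,_=grab('scene','s2.png')
a=cv2.resize(im[150:280,350:450],(400,520),interpolation=2);b=cv2.resize(im2[130:225,215:330],(400,330),interpolation=2)
o=np.zeros((520,800,3),np.uint8);o[:,:400]=a;o[:330,400:]=b;cv2.imwrite('pics/c2.png',o[:,:,::-1])
E
```

```text
[ 592.2493227  -225.02495552  227.8823388 ] [ 0.7021929  -1.29211918  3.43949368]
```

View pics/c2.png

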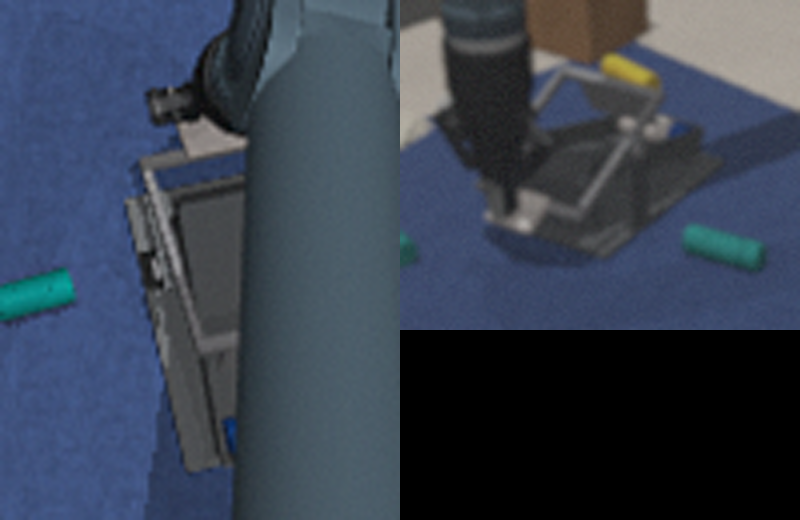

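The gate is up and the container has rolled to the low end of the bay: blue cap at crop (230,433) in the top view and (670,128) in the scene view. I'll release slowly, then rise clear.

Request:
move_arm(
  moves=[
    [[0,0,0.06,0,0,0,-1],[0,0,0.06,0,0,0,-1],[0,0,0.06,0,0,0,-1],[0,0,0.06,0,0,0,-1],[0,0,0.06,0,0,0,-1]],
  ],
)

```text
time_s: 3.63
tool_pos: [592.1, -224.1, 274.0]
tcp_rot: [0.994, 0.114, -0.0, -0.0]
ft_force: [1.0, 1.0, -0.3]
grip_width: 0.1
```

Request:
move_arm(
  moves=[
    [[0,0,0.08,0,0,0,-1],[0,0,0.12,0,0,0,-1],[0,0,0.2,0,0,0,-1],[0,0,0.25,0,0,0,-1],[0,0,0.25,0,0,0,-1]],
  ],
)

```text
time_s: 4.05
tool_pos: [590.2, -225.3, 407.5]
tcp_rot: [0.994, 0.113, -0.003, -0.001]
ft_force: [1.5, -0.3, 0.4]
grip_width: -0.4
```

Request:
move_arm(
  moves=[
    [[-0.1,-0.24,0,0,0,0,-1],[-0.1,-0.24,0,0,0,0,-1],[-0.1,-0.24,0,0,0,0,-1],[-0.1,-0.24,0,0,0,0,-1],[-0.1,-0.24,0,0,0,0,-1]],
  ],
)

```text
time_s: 4.47
tool_pos: [514.7, -406.5, 407.5]
tcp_rot: [0.994, 0.113, -0.002, -0.001]
ft_force: [0.3, -1.1, -0.9]
grip_width: 0.0
```

Request:
move_arm(
  moves=[
    [[-0.1,-0.24,0,0,0,0,-1],[-0.1,-0.24,0,0,0,0,-1],[-0.1,-0.2,0,0,0,0,-1],[0,0,0,0,0,0,-1],[0,0,0,0,0,0,-1]],
  ],
)

```text
time_s: 4.88
tool_pos: [467.5, -510.6, 406.9]
tcp_rot: [0.994, 0.109, -0.002, -0.0]
ft_force: [-0.4, 0.6, -0.1]
grip_width: -0.2
```

```bash
python3 - <<'E'
from h import *
im,d,P=grab('top','t3.png');im2,_,_=grab('scene','s3.png')
s=sensors.get_state();print(s['tool_pos'],s['ft_force'],s['time_s'],abs(s['joint_vel']).max())
i0=cv2.imread('pics/top0.png')[:,:,::-1]
S=P[172:184,399:410,2];print('pad z',np.median(S))
df=(np.abs(im.astype(int)-i0).max(2)>60);df[:,450:]|=0
for n,b in dict(gel=(90,125,298,328),jar=(180,215,150,190),left=(165,275,220,290),dish=(212,250,465,502),wide=(165,275,375,445)).items():print(n,df[b[0]:b[1],b[2]:b[3]].sum())
a=cv2.resize(im[60:320,150:510],(800,578),interpolation=2);cv2.imwrite('pics/c3.png',a[:,:,::-1])
E
```

```text
[ 471.78079015 -506.13043277  407.08695395] [ 0.18209032  0.83574838 -0.21346268] 4.9833 0.034544768736850084
pad z 99.10620722473504Traceback (most recent call last):
  File "<stdin>", line 6, in <module>
numpy._core._exceptions._UFuncOutputCastingError: Cannot cast ufunc 'bitwise_or' output from dtype('int64') to dtype('bool') with casting rule 'same_kind'
```

```bash
python3 - <<'E'
import cv2,numpy as np
im=cv2.imread('pics/t3.png');i0=cv2.imread('pics/top0.png')
df=(np.abs(im.astype(int)-i0).max(2)>60)
for n,b in dict(gel=(90,125,298,328),jar=(180,215,150,190),left=(165,275,220,290),dish=(212,250,465,502),wide=(165,275,375,445)).items():print(n,df[b[0]:b[1],b[2]:b[3]].sum())
cv2.imwrite('pics/c3.png',cv2.resize(im[60:320,150:510],(800,578),interpolation=2))
E
```

```text
gel 0
jar 0
left 0
dish 1
wide 404
```

View pics/c3.png

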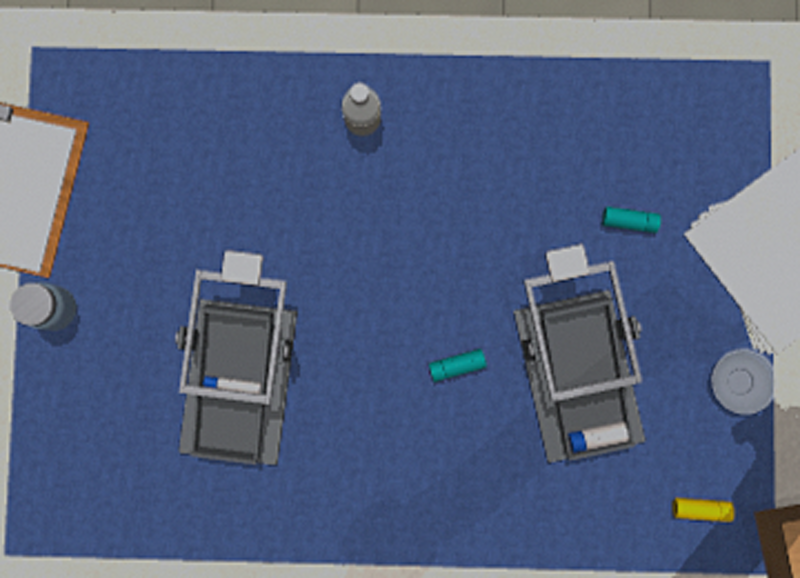

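The container lies in the bay at crop (600,438), the lever is back at rest, and everything else is unchanged. I'm handing in.

```bash
python3 -c "
from station import robot;print(robot.sign_off())"
```

```text
the job is handed in; nothing more can be done
None
```

The wide container is in the pick-up bay and the gate is shut again. I pressed the white pad of the right-hand dispenser, the one with the wide container, with the closed fingertips. I held it until the container had rolled down, then let the lever rise and moved the arm clear. I handed the job in at about 5 s on the robot's clock.

- **Container and lever:** the last top picture shows the container against the low end of the bay. The pad is back at its rest height, measured at 99 mm (nominal 100 mm).
- **Other dispenser and bystanders:** comparing the first and last pictures, nothing changed at the other dispenser, gel bottle or swab jar. At the dish one pixel differed, which I take as noise.
- **Forces:** the largest force I read while pressing was about 3.4 N.
- **Failed checks:** the first measuring script and the first check script stopped on coding errors. I redid both with no effect on the robot, and no check disagreed.

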